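# Tuck the last copper draining sheet under the cover strip and hold it down on its tape

### The job

The sloping draining board is missing one of its three ribbed copper sheets: take the loose sheet, lay it in the empty bay and slide its flat end up under the springy copper cover strip without prising the strip up, until it is fully home, square in its bay with its low end in line with the sheets beside it. Then press it down firmly and flat onto its mounting tape, and finish while still holding it pressed down (do not let go). Leave the pots and the rubbing stone where they are.

Things in the scene. Friction and masses are not known exactly. Their poses are not given: they have to be found in the camera images.
- strip: the loose copper sheet, about 0.35 kg, flat on the bench at first: pan 220 mm long, 66 wide, 3 thick. Up its middle stands a straight rib (folded seam) 10 mm thick, rising 24 mm above the pan, from 10 to 137 mm from the low end; the other 83 mm, the head, is plain pan, its last 10 mm 54 wide. Origin: centre of the pan's underside. x along the sheet to the head, y across, z up out of it
- strip_grip (a point): a good place to pinch the loose sheet from above, across the rib's 10 mm: in the rib, 15 mm from the sheet's middle towards the low end (95 mm from the low end), 15 mm above the pan's underside; the rib's top is 12 mm above this point and the pan's upper face 12 mm below it. Axes as strip
- strip_head (a point): middle of the loose sheet's head end edge, 110 mm from the sheet's middle, half-way through its 3 mm. Axes as strip
- bay_home (a point): centre of the empty bay, on the deck: strip's origin comes here, axes agreeing, when the sheet is home. x points up the slope (10 degrees, away from the robot), y across, z square out of the deck. The bay, 74 mm wide, lies between wooden battens 6 mm wide and 6 high. 111 mm up the slope from here a wooden stop under the cover strip catches the head; the deck's low edge is 105 mm down the slope
- board: the draining board, fixed: deck 254 mm wide, 245 along the slope, its surface 45 mm above the bench at the low edge (near the robot), 88 at the high edge, where a rail stands 22 mm above the deck. Three bays 80 mm apart; two hold fixed sheets like the loose one. A gutter, 20 mm high, lies before the low edge. Origin on the bench under the deck's middle, x level, away from the robot, z up
- cover (a joint): angle (rad) of the springy copper cover strip about its top edge: 0 lying on the battens, growing as its low edge is lifted. 246 mm wide over all bays, 3 thick. Flat part: from 123 down to 50 mm up the slope from bay_home, underside 6 mm above the deck, so the 3 mm pan passes freely. 3 to 4 N at the lip start to lift it; more than 0.1 rad (8 mm at the lip) spoils its seal
- cover_lip (a point): the cover strip's low edge, over the middle bay: its last 12 mm kick up by 30 degrees to a lip 39 mm up the slope from bay_home, there about 12 mm clear of the deck; this point is 12 mm above the deck, on its underside
- pot_a_mid (a point): a round glaze pot, 86 mm across, 45 mm high, loose; its centre half-way up
- pot_b_mid (a point): another such pot; its centre half-way up
- stone_mid (a point): a grey rubbing stone, 45 x 100 x 28 mm, loose; its centre
Things that resemble listed ones, but are neither listed nor needed, are in the scene too. What is shaped like the strip but yellow is not meant.

How it is judged (in metres and radians):
On the way:
1. the sheet's head end is tucked at least 20 mm in beneath the flat of the cover strip (x of strip_head in the frame of bay_home above 0.07 m and z of strip_head in the frame of bay_home between -0.003 and 0.006 m and y of strip_head in the frame of bay_home between -0.012 and 0.012 m), for 0.1 s.
At the end, for the whole second after the job is handed in: Sheet at rest in the bay, head under the cover strip: within 7 mm of home along the slope, 6 mm of the centre line, 0.06 rad of square, flat within 0.03 rad and 2.5 mm; cover strip down (under 0.03 rad); fingers on the sheet, pressing it on the deck with over 6 N through the last second (x of strip in the frame of bay_home between -0.007 and 0.006 m and y of strip in the frame of bay_home between -0.006 and 0.006 m and z of strip in the frame of bay_home between -0.003 and 0.0025 m and x of strip_head in the frame of bay_home above 0.095 m and z of strip_head in the frame of bay_home below 0.004 m and angle between the z axis of strip and the z axis of bay_home, either way round below 0.03 rad and angle between the x axis of strip and the x axis of bay_home, either way round below 0.06 rad and contact force between strip and board above 6 N and contact force between the fingers and strip above 2 N and value of joint cover below 0.03 rad and linear speed of strip below 0.02 m/s); the arm keeps its last pose, push and grip.
It fails at once if the cover strip is prised up by more than 0.1 rad (8 mm at its lip) (value of joint cover above 0.1 rad).
It fails at once if a pot or the rubbing stone is shifted by more than 25 mm (distance of any of pot_a_mid, pot_b_mid, stone_mid from where it was at the start of the episode above 0.025 m).
It also fails if it takes over 42 s, if anything falls off the work surface, if the arm or the gripper's body presses on something with over 40 N, if the wrist force passes 120 N, or if a joint passes its speed limit or range.

### The arm

A 7-joint arm with a two-finger parallel gripper is mounted at the origin on the work surface. World frame = base frame: x ahead of the robot, y to its left, z up, the work surface at z = 0. Lengths are in mm, angles in rad, forces in N, time in s.
With the tool pointing down it reaches from about 400 to 925 mm from the base axis. Payload 5.6 kg.
Tool frame: the origin (TCP) lies at the very end of the fingers, on their centre line; the grasp point (between the pads) lies arm.pinch_z behind it (arm.pinch_z is the distance from the TCP to the grasp point, in mm); z points along the fingers, y is the line along which they close (so a half turn about z gives the same grasp; the last joint's range is limited). The gripper opens to 85 mm and grips with 20 to 120 N. Pads are 22 mm wide; open, the fingers measure 114 mm over their backs; the gripper's body (76 mm by 85 mm) begins 54 mm behind the grasp point. The pads swing forward as they close: fully open they stand 13 mm farther back than shut.
Start: joints at [1.205, 0.468, -0.012, 1.603, 0.006, 1.071, -0.056], TCP at [206.154, -616.449, 231.29] pointing down, gripper open.
Joint ranges: [-2.53, 2.53], [-0.31, 2.02], [-1.57, 1.55], [0.28, 2.44], [-1.29, 4.43], [0.15, 1.84], [-2.92, 2.92]. Speed limits (rad/s): [2.57, 2.57, 3.14, 3.14, 3.14, 3.14, 3.14].

### API

Orientations are given as a unit quaternion [w, x, y, z].
In Python, from cell import arm gives the robot as it stands.
- The arm moves only by the shell command python3 -m crank 'ROWS'. ROWS is JSON, a list of rows, each a list of 3 entries, a list of its own where there are three numbers: the shift along the tool's x, y, z in m, then the turn, a rotation vector about the tool's x, y, z in rad, then the opening, from -1 (shut) to 1 (fully open). A call has 1 to 5 rows; each row is the pose to reach, as a shift and turn from the pose commanded when the call began, along the tool's axes at that moment; what a row does not reach only later rows make up. A row lasts 1/8 s, in which the tool goes at most 62.5 mm and 10.7 degrees, less where a joint would pass 70% of its speed; a pose out of reach is approached as far as the arm can. A call with a gripper value outside its range is refused whole. The fingers move at their own pace and stop on an object; the grip force is fixed at half the most. Time passes only in rows, so rows that repeat a pose let the fingers close. It gives the time, the measured TCP pose, the force, the opening and the grip force at its end, in the units of the state.
- arm.read_state(): the state, without advancing time (a new reading comes with each control period).
- arm.read_camera(name): name is "side" or "top"; returns a dict with "image" (400x640x3 uint8, red, green, blue), "z_map" (400x640 float32, mm along the optical axis (not along the pixel's ray), 0 where there is no reading), "camera_matrix" (3x3 intrinsics, pixels), "cam_to_world" (4x4, takes a point from camera to world coordinates). Camera axes: x right, y down, z forward; pixel columns grow to the right and rows downward; lengths in mm; the calibration is good to about 2 mm. A picture is of the moment at which its call begins.
- arm.finish_job(): hands the job in; it is judged then, once.
The state is a dict: "clock": time; "qpos": joint angles; "joint_vel": joint speeds; "effort": joint torques, N m; "tool_pos": TCP position; "tcp_rot": TCP orientation; "contact_force": force on the tool from outside, world axes, zero at the start; "torque": the same for the moment, N m; "width": opening from 0.0 (shut) to 1.0 (fully open); "grasp_force": force on a finger pad.
Only numpy, scipy, OpenCV 4.12 (cv2) and the standard library are available. Lean on these libraries where they do the work, as an engineer would, in place of code of your own. Each camera call takes 0.05 s, during which the arm holds its last target. There are 200 camera calls.

## Working session

There is one attempt and no reset: what is moved stays moved. The work goes in short steps, Python scripts to look and compute and a shell command to move; the robot and the scene stay as the last step left them, time stands still between calls to the robot, and variables do not carry over. Pictures are saved under pics/ and viewed, at most 10 in all, crops included, and the job is handed in when it is done.

```bash
mkdir -p pics; ls; cat > h.py <<'E'
import numpy as np, cv2
from cell import arm
def cam(n):
    c=arm.read_camera(n); K=np.array(c["camera_matrix"]); T=np.array(c["cam_to_world"]); z=c["z_map"]
    v,u=np.mgrid[:z.shape[0],:z.shape[1]]
    P=np.stack([(u-K[0,2])/K[0,0]*z,(v-K[1,2])/K[1,1]*z,z],-1)@T[:3,:3].T+T[:3,3]
    return c["image"],z,P,K,T
def save(n,im,s=1): cv2.imwrite(f"pics/{n}.png",cv2.resize(im[...,::-1],None,fx=s,fy=s,interpolation=cv2.INTER_CUBIC))
E
python3 - <<'E'
from h import *
for n in("side","top"):
    im,z,P,K,T=cam(n); save(n+"0",im); print(T.round(3).tolist(),K[0,0]); np.savez(n+"0.npz",im=im,z=z,P=P,K=K,T=T)
print(arm.read_state(),arm.pinch_z)
E
```

```text
pics
[[-0.972, -0.135, 0.192, 278.126], [-0.235, 0.548, -0.803, 930.377], [0.003, -0.825, -0.565, 739.545], [0.0, 0.0, 0.0, 1.0]] 404.09423924792503
[[-0.012, -0.989, 0.145, 307.179], [-1.0, 0.014, 0.013, -14.942], [-0.015, -0.145, -0.989, 1428.459], [0.0, 0.0, 0.0, 1.0]] 415.76534795715565
{'clock': 0.1, 'qpos': array([ 1.20500511,  0.46833434, -0.01161662,  1.60353798,  0.00601331,
        1.07145561, -0.05630953]), 'joint_vel': array([ 6.23592024e-04, -2.71755719e-03,  6.47203325e-05, -1.91077454e-03,
       -1.27561042e-03, -1.44984303e-03,  1.82373330e-04]), 'effort': array([ 7.22221175e-04, -5.33516943e+01,  2.13905732e-02, -2.51963389e+01,
        1.15173147e-02,  4.32125133e-03,  1.53210675e-05]), 'tool_pos': array([ 205.96379842, -615.95119622,  230.40160385]), 'tcp_rot': array([-8.26925546e-04,  9.87008058e-01,  1.60668511e-01, -1.98523179e-04]), 'contact_force': array([-1.02817128,  0.52898111, -0.39518144]), 'torque': array([-0.00716086,  0.01569936, -0.00974064]), 'grasp_force': 0.0, 'width': 0.9995123586140837} 18.700000000000003
```

View pics/top0.png

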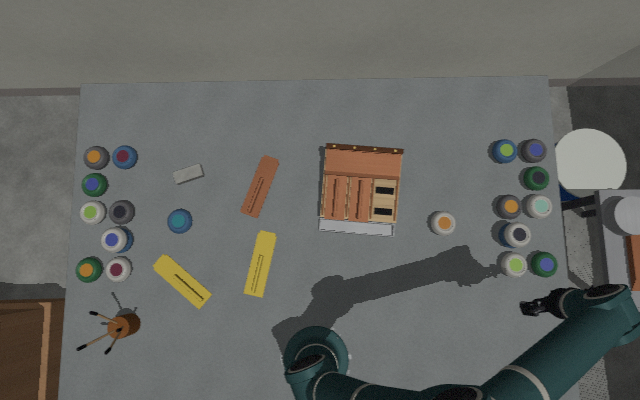

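View pics/side0.png

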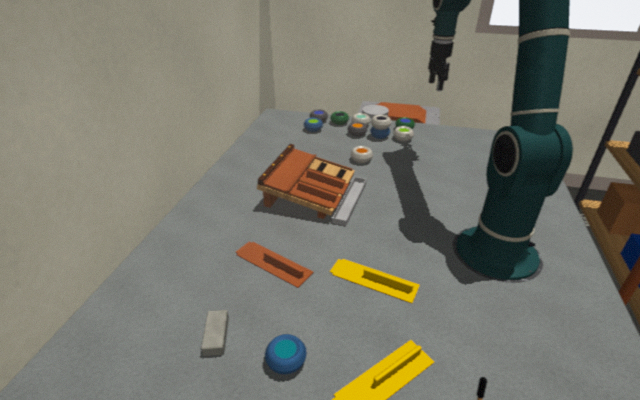

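Top view: the sheets are copper at (260,187), yellow at (260,265) and (182,281), and fixed copper at (335,197) and (358,197). The empty bay with black tape is at (384,200). The stone is at (188,174), and the pots are at (179,221) and (442,223). The loose one is the copper sheet at (260,187), which I'll check in a crop together with the bay.

```bash
cat > m.py <<'E'
from h import *
def sheet(n="top",f=None,box=None):
    im,z,P,K,T=cam(n) if f is None else [np.load(f)[k] for k in("im","z","P","K","T")]
    return im,z,P,K,T
E
python3 - <<'E'
from h import *
d=np.load("top0.npz"); im,z,P=d["im"],d["z"],d["P"]
a=cv2.resize(im[145:225,230:300],None,fx=6,fy=6,interpolation=cv2.INTER_CUBIC)[:480,:]
b=cv2.resize(im[140:240,315:410],None,fx=4,fy=4,interpolation=cv2.INTER_CUBIC)
c=np.zeros((480,800,3),np.uint8); c[:480,:420]=a; c[:400,420:800]=b; save("crop0",c)
hsv=cv2.cvtColor(im,cv2.COLOR_RGB2HSV)
m=(hsv[...,0]<14)&(hsv[...,1]>110); m[:, :230]=0;m[:,300:]=0;m[:140]=0;m[230:]=0
p=P[m]; print(len(p),np.percentile(p[:,2],[1,10,50,90,99]).round(1))
lo=p[p[:,2]<12]; hi=p[p[:,2]>17]
print("pan rect",cv2.minAreaRect(p[:,:2].astype(np.float32)))
print("rib",hi.mean(0),cv2.minAreaRect(hi[:,:2].astype(np.float32)) )
for q in [(324,222),(397,222),(404,150),(326,145),(372,221),(397,178),(373,178),(384,190),(384,212),(385,165),(345,165),(442,223),(179,221),(188,174),(358,230)]: print(q,P[q[1],q[0]].round(1))
for r in range(144,240,4): print(r,[P[r,c].round(0).astype(int).tolist() for c in (345,378,385,392)])
E
```

```text
1105 [-3.4 -0.2  4.1 22.4 31.9]
pan rect ((470.9766845703125, 146.8423309326172), (423.3019714355469, 181.1924285888672), 21.472457885742188)
rib [535.37503603 192.34244102  92.87625212] ((429.22698974609375, 125.86463928222656), (358.22564697265625, 102.77680969238281), 33.073394775390625)
(324, 222) [450.4 -33.3   7.4]
(397, 222) [ 447.7 -284.2    0.8]
(404, 150) [ 703.2 -320.1   -2.9]
(326, 145) [694.6 -42.6 103.9]
(372, 221) [ 452.5 -198.8   -0.5]
(397, 178) [ 584.6 -274.4   84.7]
(373, 178) [ 586.4 -196.1   81.7]
(384, 190) [ 548.3 -233.1   67.1]
(384, 212) [ 477.4 -233.7   46.3]
(385, 165) [ 627.6 -235.7   90.4]
(345, 165) [ 630.5 -104.6   86.9]
(442, 223) [ 438.5 -426.2   40.6]
(179, 221) [456.8 454.8  42.5]
(188, 174) [621.4 434.4  27.3]
(358, 230) [ 421.9 -149.6    1.5]
144 [[696, -105, 107], [726, -229, 0], [724, -253, 3], [725, -278, -1]]
148 [[682, -104, 109], [680, -212, 111], [679, -234, 112], [681, -258, 105]]
152 [[673, -105, 93], [669, -213, 101], [668, -235, 105], [666, -257, 109]]
156 [[660, -105, 92], [658, -214, 90], [658, -237, 91], [657, -260, 91]]
160 [[646, -
[... 736 characters left out ...]
0], [516, -213, 62], [516, -237, 59], [516, -260, 57]]
204 [[505, -104, 52], [503, -213, 54], [502, -236, 61], [503, -260, 52]]
208 [[492, -103, 52], [490, -213, 55], [489, -236, 57], [489, -259, 55]]
212 [[478, -103, 54], [476, -212, 57], [477, -237, 46], [476, -259, 53]]
216 [[465, -103, 49], [464, -213, 51], [464, -237, 42], [464, -260, 46]]
220 [[455, -105, 17], [451, -212, 49], [451, -236, 44], [450, -259, 50]]
224 [[443, -106, -2], [442, -219, 0], [441, -242, 3], [439, -263, 20]]
228 [[429, -105, 4], [427, -217, 8], [427, -242, 2], [427, -265, 6]]
232 [[414, -104, 18], [414, -217, 6], [414, -242, 2], [413, -265, 4]]
236 [[402, -105, -2], [400, -217, 2], [400, -240, 6], [398, -261, 24]]
```

View pics/crop0.png

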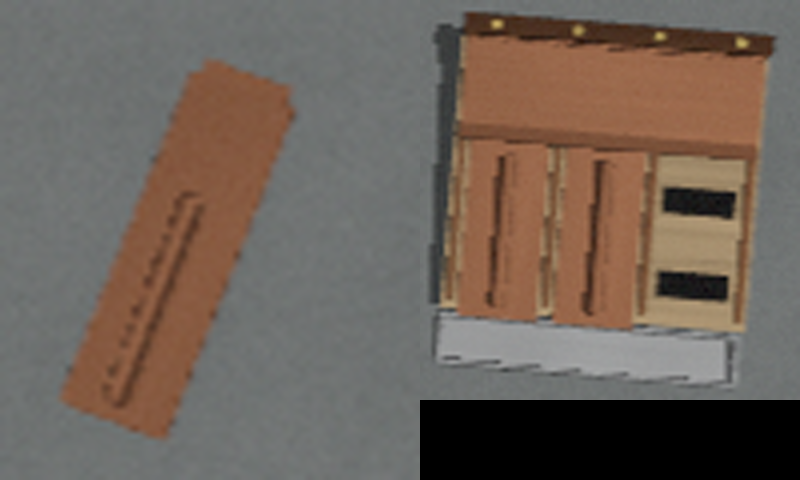

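The crop confirms it: the loose sheet's narrowed head is at the top, around (268,157), with the rib toward the low end at (250,213). The empty right-hand bay has its tapes at (384,190) and (383,211). Depth is noisy, so I'll fit known wireframes to the edges in both views.

```bash
cat > fit.py <<'E'
from h import *
from scipy.optimize import minimize
A=np.radians(10)
def S(s,y,h): return np.array([s*np.cos(A)-h*np.sin(A)-245*np.cos(A)/2, y, 45+s*np.sin(A)+h*np.cos(A)])
def board():
    L=[((0,-127,0),(0,127,0)),((0,-127,0),(245,-127,0)),((0,127,0),(245,127,0)),((144,-123,14),(144,123,14)),((155,-123,9),(155,123,9))]
    for y in(0,80):
        L+=[((-5,y-33,3),(-5,y+33,3))]+[((-5,y+e,3),(140,y+e,3)) for e in(-33,33)]+[((5,y+e,27),(132,y+e,27)) for e in(-5,5)]
    L+=[((0,y,6),(140,y,6)) for y in(-37-80,-43,)]
    return [(S(*a),S(*b)) for a,b in L]
def sheet():
    q=[(-110,33),(100,33),(100,27),(110,27),(110,-27),(100,-27),(100,-33),(-110,-33)]
    L=[((*q[i],3),(*q[(i+1)%8],3)) for i in range(8)]
    r=[(-100,5),(27,5),(27,-5),(-100,-5)]
    L+=[((*r[i],27),(*r[(i+1)%4],27)) for i in range(4)]
    return [(np.array(a,float),np.array(b,float)) for a,b in L]
def proj(X,K,T):
    c=(X-T[:3,3])@T[:3,:3]; u=c@K.T; return u[:,:2]/u[:,2:]
def place(L,p):
    c,s=np.cos(p[2]),np.sin(p[2]); R=np.array([[c,-s,0],[s,c,0],[0,0,1]])
    return [(R@a+[p[0],p[1],0],R@b+[p[0],p[1],0]) for a,b in L]
def fit(L,p0,views,sig=(3,1.5,.8)):
    p=np.array(p0,float)
    for s in sig:
        G=[]
        for im,K,T in views:
            f=im.astype(np.float32); g=sum(np.hypot(cv2.Sobel(f[...,k],5,1,0),cv2.Sobel(f[...,k],5,0,1)) for k in range(3))
            G.append((cv2.GaussianBlur(np.minimum(g,300),(0,0),s),K,T))
        def cost(q):
            X=np.concatenate([np.linspace(a,b,40) for a,b in place(L,q*[1,1,.01])]); t=0
            for g,K,T in G:
                u=proj(X,K,T).astype(np.float32); t-=cv2.remap(g,u[None,:,0],u[None,:,1],1).mean()
            return t
        q0=p/[1,1,.01]
        q=minimize(cost,q0,method="Nelder-Mead",options=dict(initial_simplex=np.array([q0]+[q0+5*s/1.5*e for e in np.eye(3)]))); p=q.x*[1,1,.01]
    return p,q.fun
def ray(u,v,K,T,z):
    d=T[:3,:3]@np.array([(u-K[0,2])/K[0,0],(v-K[1,2])/K[1,1],1]); return T[:3,3]+d*(z-T[2,3])/d[2]
def draw(im,L,p,K,T,s,off):
    im=im.copy()
    for a,b in place(L,p):
        u=((proj(np.array([a,b]),K,T)-off+.5)*s-.5).round().astype(int); cv2.line(im,tuple(map(int,u[0])),tuple(map(int,u[1])),(0,255,255),1)
    return im
E
python3 - <<'E'
from fit import *
V=[]
for n in("top","side"):
    d=np.load(n+"0.npz"); V.append((d["im"],d["K"],d["T"]))
K,T=V[0][1:]
a=ray(395.6,221.9,K,T,45);b=ray(319.6,216.4,K,T,45);print(a,b,np.linalg.norm(a-b))
yaw=np.arctan2(-(b-a)[0],(b-a)[1]);m=(a+b)/2
pb=np.array([m[0]+120.6*np.cos(yaw),m[1]+120.6*np.sin(yaw),yaw]);print("b0",pb)
h=ray(269,158,K,T,3);l=ray(249.5,214.5,K,T,3);print(h,l,np.linalg.norm(h-l))
ps=np.array([*(h+l)[:2]/2,np.arctan2(*(h-l)[1::-1])]);print("s0",ps)
for nm,L,p in(("board",board(),pb),("sheet",sheet(),ps)):
    for lab,v in(("top",V[:1]),("side",V[1:]),("both",V)):
        r=fit(L,p,v);print(nm,lab,r[0].round(4),round(r[1],1))
    if nm=="board":pb=r[0]
    else: ps=r[0]
np.savez("est.npz",b=pb,s=ps)
o=np.zeros((600,800,3),np.uint8)
for (im,K,T),x0,y0,W,H,s,ox,oy in((V[0],225,138,185,100,4,0,0),):
    c=cv2.resize(im[y0:y0+H,x0:x0+W],None,fx=s,fy=s,interpolation=cv2.INTER_CUBIC)
    for L,p in((board(),pb),(sheet(),ps)): c=draw(c,L,p,K,T,s,np.array([x0,y0]))
    top=c
im,K,T=V[1];x0,y0,W,H,s=225,135,155,155,3
c=cv2.resize(im[y0:y0+H,x0:x0+W],None,fx=s,fy=s,interpolation=cv2.INTER_CUBIC)
for L,p in((board(),pb),(sheet(),ps)): c=draw(c,L,p,K,T,s,np.array([x0,y0]))
o=np.zeros((465,800,3),np.uint8); o[:300,:330]=cv2.resize(top[:,390:],(330,400*330//350))[:300]; o[:,335:]=c
save("ov0",o)
E
```

```text
[ 443.78888482 -271.27766779   45.        ] [465.66249657 -18.40180195  45.        ] 253.82013003668007
b0 [ 5.74877033e+02 -1.55232754e+02 -8.62846339e-02]
[680.13127809 157.00038166   3.        ] [480.38363203 223.89445492   3.        ] 210.6512263083356
s0 [ 5.80257455e+02  1.90447418e+02 -3.23153529e-01]
board top [ 5.720054e+02 -1.543766e+02 -1.023000e-01] -222.0
board side [ 5.702886e+02 -1.556101e+02 -1.153000e-01] -234.1
board both [ 5.715826e+02 -1.549458e+02 -1.058000e-01] -455.3
sheet top [ 5.814914e+02  1.883426e+02 -3.590000e-01] -217.4
sheet side [ 5.824577e+02  1.892405e+02 -3.786000e-01] -234.6
sheet both [ 5.822133e+02  1.887617e+02 -3.692000e-01] -450.3
```

View pics/ov0.png

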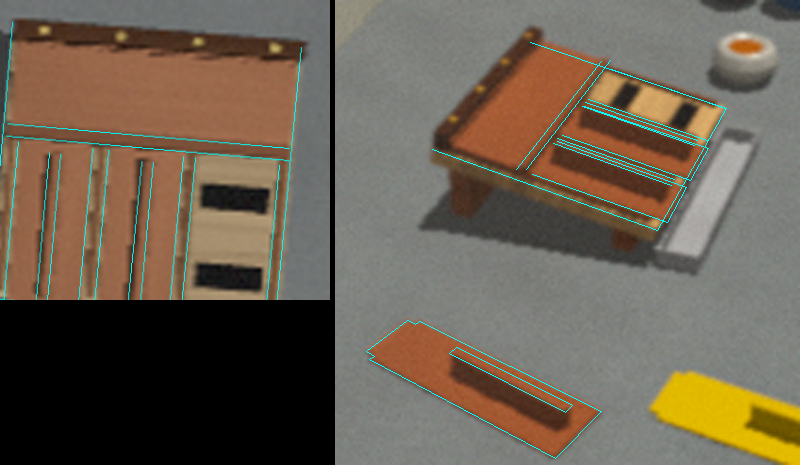

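Both overlays sit on the edges: board at (571.6, −154.9), yaw −0.106; sheet at (582.2, 188.8), yaw −0.369. Next I'll compute the approach.

```bash
cat > go.py <<'E'
import sys
from fit import *
from scipy.spatial.transform import Rotation as Ro
e=np.load("est.npz"); yb=e["b"][2]; FL=np.diag([1.,-1,-1])  # tool x = sheet x, z down
Rb=Ro.from_euler("zy",[yb,-A]).as_matrix()
Hm=place([(S(105,-80,0),)*2],e["b"])[0][0]
def tcp():
    s=arm.read_state(); q=np.array(s["tcp_rot"]); return s,s["tool_pos"],Ro.from_quat(q,scalar_first=True).as_matrix()
def delta(p,R):
    s,p0,R0=tcp(); print("shift m",(R0.T@(p-p0)/1e3).round(4),"turn",Ro.from_matrix(R0.T@R).as_rotvec().round(3),"t",round(s["clock"],2))
def grasp(zt):  # tip height
    x,y,t=e["s"]; R=Ro.from_euler("z",t).as_matrix(); delta(np.array([x,y,0])+R@[-15,0,zt],R@FL)
def bay(sx,sy,zt,dx=0,dy=0):  # grip point over bay; tip zt above deck
    delta(Hm+Rb@[sx-15+dx,sy+dy,zt],Rb@FL)
def where():
    s,p,R=tcp(); q=Rb.T@(p-Hm); d=Ro.from_matrix((Rb@FL).T@R).as_rotvec()
    print("grip in bay +15:",(q+[15,0,0]).round(1),"rot err",d.round(3),"F bay",(Rb.T@s["contact_force"]).round(1),"w",round(s["width"],3),"g",round(s["grasp_force"],1),"t",round(s["clock"],2),"q7",s["qpos"][6].round(2))
E
python3 -c "
from go import *
print(Hm);grasp(150)"
```

```text
[ 545.99958309 -232.67950275   63.23305866]
shift m [ 0.6005 -0.6533  0.0814] turn [-0.002  0.001  0.692] t 0.1
```

```bash
python3 -m crank '[[[0.04,-0.0436,0],[0,0,0],1],[[0.08,-0.087,0],[0,0,0],1],[[0.12,-0.131,0],[0,0,0],1],[[0.16,-0.174,0],[0,0,0],1],[[0.2,-0.218,0],[0,0,0],1]]'; python3 -m crank '[[[0.04,-0.0436,0],[0,0,0],1],[[0.08,-0.087,0],[0,0,0],1],[[0.12,-0.131,0],[0,0,0],1],[[0.16,-0.174,0],[0,0,0],1],[[0.2,-0.218,0],[0,0,0],1]]'; python3 -m crank '[[[0.04,-0.0436,0],[0,0,0.14],1],[[0.08,-0.087,0],[0,0,0.28],1],[[0.12,-0.131,0.03],[0,0,0.42],1],[[0.16,-0.174,0.05],[0,0,0.56],1],[[0.2,-0.218,0.08],[0,0,0.69],1]]'; python3 -c "
from go import *
grasp(150);print(tcp()[0]['qpos'])"
```

```text
clock: 0.72
tool_pos: [327.2, -344.3, 231.2]
tcp_rot: [0.0, 0.987, 0.161, -0.0]
contact_force: [1.1, -0.9, 0.4]
width: 1.002
grasp_force: 0.0
clock: 1.35
tool_pos: [447.6, -74.5, 231.3]
tcp_rot: [0.0, 0.987, 0.16, 0.0]
contact_force: [1.6, -0.3, -0.7]
width: 1.004
grasp_force: 0.0
clock: 1.98
tool_pos: [566.0, 189.4, 153.9]
tcp_rot: [-0.0, 0.983, -0.185, 0.0]
contact_force: [1.3, -0.2, 1.0]
width: 0.996
grasp_force: 0.0
shift m [ 0.0004 -0.0052  0.0039] turn [-0.    -0.001 -0.003] t 1.98
[-0.1006651   0.50099688 -0.36487883  1.78386715  0.22170569  0.89635335
 -2.50643985]
```

```bash
python3 -m crank '[[[0,-0.003,0.03],[0,0,0],1],[[0,-0.005,0.07],[0,0,0],1],[[0,-0.005,0.105],[0,0,0],1],[[0,-0.005,0.105],[0,0,0],1]]'; python3 -c "
from go import *
grasp(5)"
```

```text
clock: 2.48
tool_pos: [564.3, 191.5, 46.7]
tcp_rot: [0.002, 0.983, -0.182, -0.003]
contact_force: [0.3, -0.2, 0.8]
width: 1.0
grasp_force: 0.0
shift m [ 0.0029 -0.004   0.0417] turn [0.004 0.005 0.002] t 2.48
```

```bash
python3 -m crank '[[[0.003,-0.003,0.02],[0,0,0],1],[[0.003,-0.004,0.04],[0,0,0],1],[[0.003,-0.004,0.041],[0,0,0],1],[[0.003,-0.004,0.041],[0,0,0],1]]'; python3 -c "
from go import *
grasp(5)"
```

```text
clock: 2.98
tool_pos: [571.1, 195.2, 8.8]
tcp_rot: [-0.0, 0.983, -0.183, 0.0]
contact_force: [-0.3, -1.5, 0.6]
width: 0.999
grasp_force: 0.0
shift m [-0.0023  0.002   0.0038] turn [-0.    -0.     0.002] t 2.98
```

Still settling slightly. I'll correct a little and close.

```bash
python3 -m crank '[[[0,0,0.002],[0,0,0],1],[[0,0,0.002],[0,0,0],-1],[[0,0,0.002],[0,0,0],-1],[[0,0,0.002],[0,0,0],-1],[[0,0,0.002],[0,0,0],-1]]';python3 -m crank '[[[0,0,0.002],[0,0,0],-1],[[0,0,0.002],[0,0,0],-1],[[0,0,0.002],[0,0,0],-1]]'; python3 -c "
from go import *
grasp(5)"
```

```text
clock: 3.6
tool_pos: [570.9, 194.8, 6.7]
tcp_rot: [0.0, 0.983, -0.183, -0.0]
contact_force: [-1.9, -0.9, 0.4]
width: 0.149
grasp_force: 0.0
clock: 3.98
tool_pos: [571.1, 194.7, 6.8]
tcp_rot: [0.001, 0.983, -0.183, 0.0]
contact_force: [-5.1, -3.3, 18.1]
width: 0.102
grasp_force: 60.8
shift m [-0.0025  0.0015  0.0018] turn [ 0.001 -0.     0.001] t 3.98
```

```bash
python3 -m crank '[[[0,0,-0.015],[0,0,0],-1],[[0,0,-0.05],[0,0,0],-1],[[0,0,-0.1],[0,0,0],-1],[[0,0,-0.15],[0,0,0],-1],[[0,0,-0.15],[0,0,0],-1]]';python3 -m crank '[[[0,0,-0.02],[0,0,0],-1],[[0,0,-0.02],[0,0,0],-1]]'; python3 - <<'E'
from go import *
s,p,R=tcp(); print(s["contact_force"],s["grasp_force"],p)
im,z,P,K,T=cam("side"); save("lift",cv2.resize(im[120:330,190:350],None,fx=3,fy=3)); np.savez("lift.npz",im=im,z=z,P=P,K=K,T=T)
# predicted overlay
x0,y0=np.array([190,120]);c=cv2.resize(im[120:330,190:350],None,fx=3,fy=3)
Rs=R@FL; L=[(p+Rs@(a-[-12.5,0,6.8]),p+Rs@(b-[-12.5,0,6.8])) for a,b in sheet()]
save("lift",draw(c,L,[0,0,0],K,T,3,np.array([x0,y0])))
E
```

```text
clock: 4.6
tool_pos: [573.5, 196.4, 159.1]
tcp_rot: [-0.002, 0.983, -0.183, 0.004]
contact_force: [0.2, -0.0, -3.1]
width: 0.102
grasp_force: 59.2
clock: 4.85
tool_pos: [571.3, 195.3, 175.2]
tcp_rot: [-0.0, 0.983, -0.183, 0.0]
contact_force: [0.1, 0.2, -3.5]
width: 0.101
grasp_force: 59.2
[ 0.07418577  0.1797131  -3.45556815] 59.19076144695282 [571.308998   195.27712692 175.15954697]
```

View pics/lift.png

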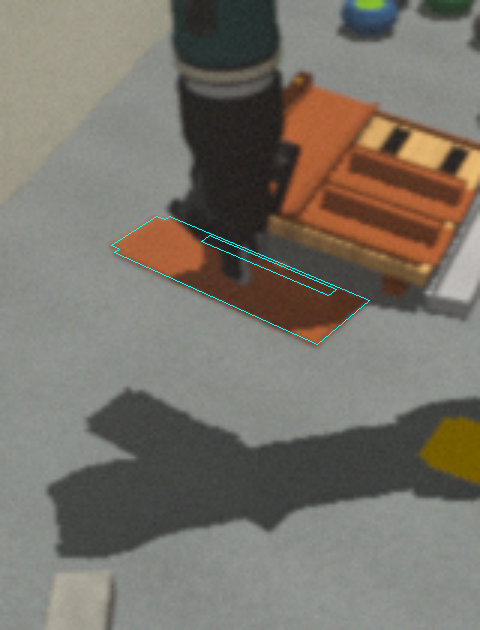

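The sheet hangs exactly as predicted, with the overlay on its outline: head at (135,240), low end at (340,320). Next, above and in front of the bay.

```bash
sed -i 's/sx-15+dx,sy+dy,zt\]/sx-12.5+dx,sy+dy,6.8+zt]/; s/grip in bay +15:",(q+\[15,0,0\])/sheet in bay:",(q+[12.5,0,-6.8])/' go.py; python3 -c "
from go import *
bay(-90,0,60);where()"
```

```text
shift m [0.022  0.4382 0.0631] turn [ 0.041  0.171 -0.261] t 4.9
sheet in bay: [ 10.8 430.   98.3] rot err [-0.041 -0.171  0.261] F bay [-1.1 -0.3 -3. ] w 0.1 g 59.2 t 4.9 q7 -2.5
```

```bash
python3 -m crank '[[[0.004,0.05,0],[0,0,-0.05],-1],[[0.008,0.1,0],[0,0.03,-0.1],-1],[[0.012,0.15,0],[0.01,0.06,-0.15],-1],[[0.016,0.2,0],[0.02,0.1,-0.2],-1],[[0.022,0.25,0],[0.041,0.171,-0.261],-1]]'; python3 -c "
from go import *
bay(-90,0,60);where()"
```

```text
clock: 5.52
tool_pos: [500.9, -47.4, 173.7]
tcp_rot: [-0.005, 0.995, -0.051, 0.088]
contact_force: [0.7, -1.2, -3.2]
width: 0.098
grasp_force: 59.5
shift m [-0.0584  0.1814  0.0497] turn [-0.    -0.001  0.003] t 5.53
sheet in bay: [-32.1 181.6 109.8] rot err [ 0.     0.001 -0.003] F bay [ 0.2 -1.2 -3.3] w 0.098 g 59.5 t 5.53 q7 -1.79
```

```bash
python3 -m crank '[[[-0.015,0.045,0],[0,0,0],-1],[[-0.03,0.09,0],[0,0,0],-1],[[-0.045,0.135,0],[0,0,0],-1],[[-0.058,0.18,0],[0,0,0],-1],[[-0.058,0.181,0.03],[0,0,0],-1]]';python3 -m crank '[[[0,0,0.015],[0,0,0],-1],[[0,0,0.02],[0,0,0],-1],[[0,0,0.02],[0,0,0],-1]]';  python3 -c "
from go import *
bay(-85,0,20);where()"
```

```text
clock: 6.15
tool_pos: [430.1, -225.0, 132.0]
tcp_rot: [-0.003, 0.994, -0.057, 0.088]
contact_force: [0.1, 0.2, -4.2]
width: 0.099
grasp_force: 59.6
clock: 6.52
tool_pos: [435.2, -219.0, 111.9]
tcp_rot: [-0.005, 0.995, -0.052, 0.087]
contact_force: [-0.5, 0.3, -3.4]
width: 0.101
grasp_force: 59.5
shift m [0.004  0.003  0.0404] turn [-0.001 -0.     0.002] t 6.53
sheet in bay: [-89.    2.9  60.4] rot err [ 0.001  0.    -0.002] F bay [-1.1  0.2 -3.2] w 0.101 g 59.5 t 6.53 q7 -1.31
```

```bash
python3 -m crank '[[[0.003,0.003,0.015],[0,0,0],-1],[[0.003,0.003,0.03],[0,0,0],-1],[[0.003,0.003,0.045],[0,0,0],-1],[[0.003,0.003,0.048],[0,0,0],-1],[[0.003,0.003,0.048],[0,0,0],-1]]'; cat > look.py <<'E'
import sys
from go import *
def look(name):
    where(); s,p,R=tcp(); Rs=R@FL; off=np.array([-12.5,0,6.8])
    L=[(p+Rs@(a-off),p+Rs@(b-off)) for a,b in sheet()]; out=[]
    for n,(x0,y0,W,H) in(("side",(250,125,130,130)),("top",(310,135,95,130))):
        im,z,P,K,T=cam(n); k=3.5
        k=4 if n=="top" else 3; c=cv2.resize(im[y0:y0+H,x0:x0+W],None,fx=k,fy=k,interpolation=cv2.INTER_CUBIC); o=np.array([x0,y0])
        c=draw(c,L,[0,0,0],K,T,k,o); out.append(c)
    h=max(c.shape[0] for c in out); save(name,np.hstack([np.pad(c,((0,h-c.shape[0]),(0,0),(0,0))) for c in out]))
if __name__=="__main__": look(sys.argv[1])
E
python3 look.py ins1
```

```text
clock: 7.15
tool_pos: [445.8, -223.1, 64.9]
tcp_rot: [-0.005, 0.995, -0.052, 0.087]
contact_force: [-0.2, 0.3, -3.9]
width: 0.097
grasp_force: 59.4
sheet in bay: [-86.3  -0.8  12.2] rot err [ 0.  0. -0.] F bay [-0.9  0.2 -3.8] w 0.097 g 59.4 t 7.15 q7 -1.35
```

View pics/ins1.png

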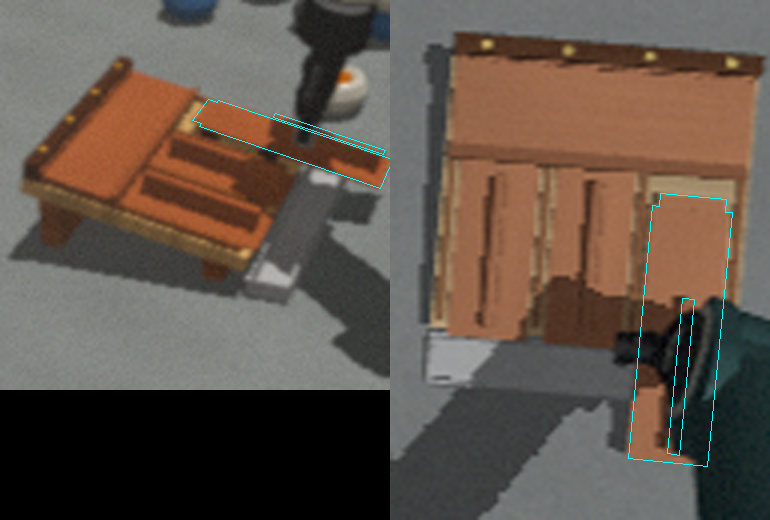

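The sheet outline matches, with the head at (690,200) between the battens and about 15 mm short of the lip. Lowering to just above the deck.

```bash
python3 -m crank '[[[0,0,0.004],[0,0,0],-1],[[0,0,0.007],[0,0,0],-1],[[0,0,0.01],[0,0,0],-1],[[0,0,0.01],[0,0,0],-1],[[0,0,0.01],[0,0,0],-1]]'; python3 -c "
from go import *
where()"
```

```text
clock: 7.88
tool_pos: [447.7, -223.3, 55.4]
tcp_rot: [-0.005, 0.995, -0.053, 0.087]
contact_force: [-0.7, -0.3, -3.9]
width: 0.101
grasp_force: 59.5
sheet in bay: [-86.1  -1.1   2.6] rot err [-0.     0.001 -0.   ] F bay [-1.3 -0.4 -3.7] w 0.101 g 59.5 t 7.88 q7 -1.36
```

```bash
python3 -m crank '[[[0,-0.001,0.001],[0,0,0],-1],[[0,-0.001,0.002],[0,0,0],-1],[[0,-0.001,0.002],[0,0,0],-1]]'; python3 -c "
from go import *
where()"; python3 -m crank '[[[0.007,0,0],[0,0,0],-1],[[0.014,0,0],[0,0,0],-1],[[0.021,0,0],[0,0,0],-1],[[0.028,0,0],[0,0,0],-1],[[0.035,0,0],[0,0,0],-1]]'; python3 -c "
from go import *
where()"
```

```text
clock: 8.25
tool_pos: [448.1, -222.3, 53.4]
tcp_rot: [-0.005, 0.995, -0.053, 0.087]
contact_force: [0.2, -0.7, -4.0]
width: 0.103
grasp_force: 59.5
sheet in bay: [-86.2  -0.    0.5] rot err [-0.     0.001 -0.   ] F bay [-0.4 -0.7 -4. ] w 0.103 g 59.5 t 8.25 q7 -1.36
clock: 8.88
tool_pos: [482.9, -226.0, 59.6]
tcp_rot: [-0.005, 0.995, -0.053, 0.087]
contact_force: [1.0, -0.8, -4.1]
width: 0.101
grasp_force: 59.5
sheet in bay: [-50.6   0.    0.6] rot err [-0.     0.001 -0.   ] F bay [ 0.4 -0.8 -4.2] w 0.101 g 59.5 t 8.88 q7 -1.38
```

```bash
python3 -m crank '[[[0.006,0,0],[0,0,0],-1],[[0.012,0,0],[0,0,0],-1],[[0.018,0,0],[0,0,0],-1],[[0.024,0,0],[0,0,0],-1],[[0.03,0,0],[0,0,0],-1]]'; python3 -c "
from go import *
where()"
```

```text
clock: 9.5
tool_pos: [512.1, -229.2, 64.8]
tcp_rot: [-0.005, 0.995, -0.053, 0.087]
contact_force: [0.5, 0.7, -4.2]
width: 0.102
grasp_force: 59.5
sheet in bay: [-20.8  -0.1   0.7] rot err [-0.     0.001 -0.   ] F bay [-0.4  0.7 -4.3] w 0.102 g 59.5 t 9.5 q7 -1.4
```

```bash
python3 look.py ins2
```

```text
sheet in bay: [-20.8  -0.1   0.7] rot err [-0.     0.001 -0.   ] F bay [-0.4  0.7 -4.3] w 0.102 g 59.5 t 9.5 q7 -1.4
```

View pics/ins2.png

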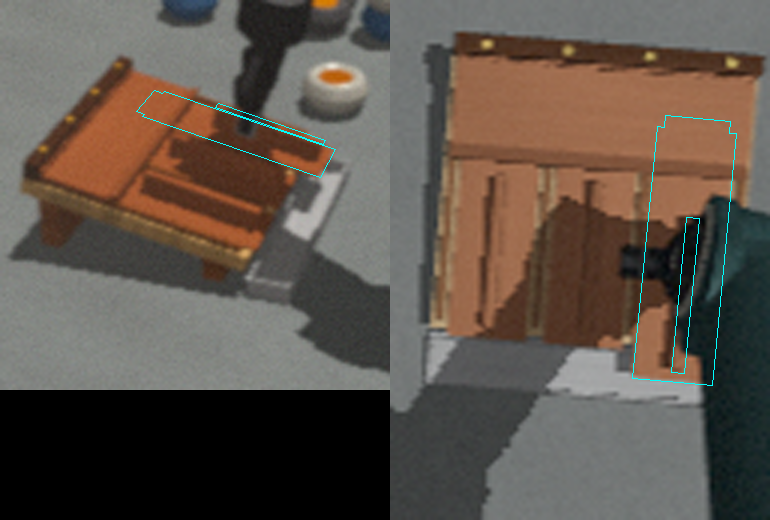

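The head has slid under the cover strip, whose lip line at (690,170) is undisturbed. The low end at (672,380) is about 20 mm short of home. Pushing on to the stop.

```bash
python3 -m crank '[[[0.006,0,0],[0,0,0],-1],[[0.012,0,0],[0,0,0],-1],[[0.017,0,0],[0,0,0],-1],[[0.017,0,0],[0,0,0],-1]]'; python3 -c "
from go import *
where()"; python3 -m crank '[[[0.001,0,0],[0,0,0],-1],[[0.002,0,0],[0,0,0],-1],[[0.003,0,0],[0,0,0],-1],[[0.003,0,0],[0,0,0],-1]]'; python3 -c "
from go import *
where()"
```

```text
clock: 10.1
tool_pos: [529.0, -231.0, 67.9]
tcp_rot: [-0.004, 0.995, -0.052, 0.088]
contact_force: [-0.3, -0.0, -3.9]
width: 0.1
grasp_force: 59.5
sheet in bay: [-3.5  0.   0.7] rot err [-0.     0.001 -0.001] F bay [-1.  -0.1 -3.8] w 0.1 g 59.5 t 10.1 q7 -1.41
clock: 10.6
tool_pos: [531.4, -231.3, 68.3]
tcp_rot: [-0.004, 0.995, -0.053, 0.087]
contact_force: [-0.1, -0.2, -4.1]
width: 0.099
grasp_force: 59.5
sheet in bay: [-1.1 -0.1  0.7] rot err [-0.     0.001 -0.   ] F bay [-0.8 -0.3 -4. ] w 0.099 g 59.5 t 10.6 q7 -1.41
```

```bash
for i in 1 2; do python3 -m crank '[[[0.001,0,0],[0,0,0],-1],[[0.002,0,0],[0,0,0],-1],[[0.002,0,0],[0,0,0],-1]]' >/dev/null; python3 -c "
from go import *
where()"; done
```

```text
sheet in bay: [ 1.  -0.   0.7] rot err [-0.     0.001 -0.   ] F bay [-0.1  0.4 -2.6] w 0.099 g 59.5 t 10.97 q7 -1.41
sheet in bay: [ 3.  -0.1  0.7] rot err [-0.     0.001 -0.   ] F bay [-0.6 -0.2 -3.1] w 0.102 g 59.5 t 11.35 q7 -1.41
```

```bash
python3 -m crank '[[[0.001,0,0],[0,0,0],-1],[[0.0015,0,0],[0,0,0],-1],[[0.0015,0,0],[0,0,0],-1]]' >/dev/null; python3 -c "
from go import *
where()"; python3 -m crank '[[[0.001,0,0],[0,0,0],-1],[[0.0015,0,0],[0,0,0],-1],[[0.0015,0,0],[0,0,0],-1]]' >/dev/null; python3 -c "
from go import *
where()"
```

```text
sheet in bay: [ 3.3 -0.1  0.4] rot err [-0.    -0.001  0.   ] F bay [-3.3 -0.1 -2.4] w 0.096 g 59.7 t 11.72 q7 -1.41
sheet in bay: [ 3.4 -0.2  0.1] rot err [ 0.    -0.004  0.   ] F bay [-7.1 -1.  -1.4] w 0.104 g 59.8 t 12.1 q7 -1.41
```

It met the stop at an estimated +3.3, where about +1 was expected, so it's home. Easing off 1.5 mm and pressing down.

```bash
python3 -m crank '[[[-0.0015,0,0],[0,0,0],-1],[[-0.0015,0,0.001],[0,0,0],-1],[[-0.0015,0,0.002],[0,0,0],-1],[[-0.0015,0,0.002],[0,0,0],-1]]' >/dev/null; python3 -c "
from go import *
where()"; python3 -m crank '[[[0,0,0.001],[0,0,0],-1],[[0,0,0.002],[0,0,0],-1],[[0,0,0.002],[0,0,0],-1]]' >/dev/null; python3 -c "
from go import *
where()"
```

```text
sheet in bay: [ 3.4  0.1 -0.5] rot err [-0.    -0.001 -0.   ] F bay [-8.6  1.3  9.7] w 0.102 g 61.5 t 12.6 q7 -1.41
sheet in bay: [ 3.4  0.2 -0.7] rot err [-0.001 -0.002 -0.001] F bay [-13.5   3.5  26.4] w 0.1 g 64.4 t 12.97 q7 -1.41
```

```bash
python3 -m crank '[[[-0.001,0,0],[0,0,0],-1],[[-0.001,0,0],[0,0,0],-1],[[-0.001,0,0],[0,0,0],-1],[[-0.001,0,0],[0,0,0],-1]]' >/dev/null; python3 look.py fin
```

```text
sheet in bay: [ 3.4  0.2 -0.7] rot err [-0.001  0.    -0.001] F bay [-11.3   3.3  24.7] w 0.098 g 63.9 t 13.47 q7 -1.41
```

View pics/fin.png

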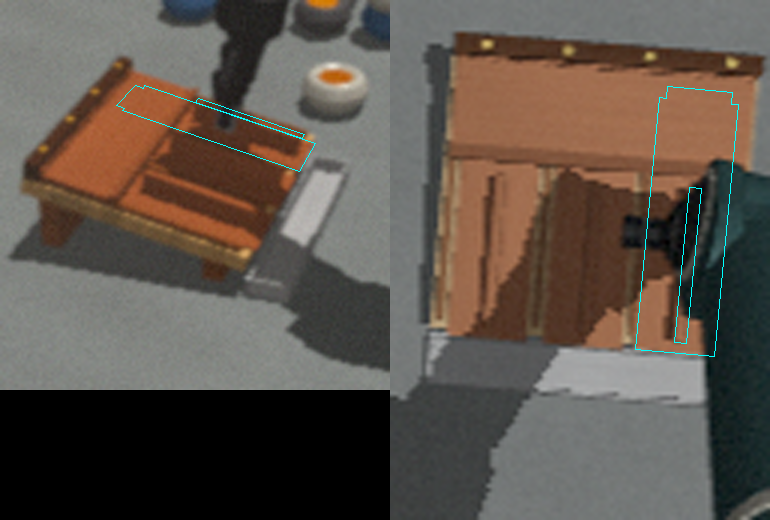

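The low end at (672,352) lines up with its neighbours' low ends, the cover lip is flat, and the sheet sits between the battens. It's held at about 25 N, steady, so I'm handing in.

```bash
python3 -c "
from cell import arm
print(arm.finish_job())"
```

```text
the job is handed in; nothing more can be done
None
```

The loose copper sheet is in the empty bay, pushed up under the cover strip to the stop and square with its low end in line with its neighbours. I handed the job in at about 13.5 s with the gripper still pressing it down at about 25 N; no verdict came back.

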